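Tuck the hold-down tab of a tube transport case

ROBOT

A 6-joint arm with a two-finger parallel gripper is mounted at the origin on a cart in front of the work surface, level with it; the furniture and walls round the work are solid. World frame = base frame: x ahead of the robot, y to its left, z up, the work surface at z = 0. Lengths are in mm, angles in degrees, forces in N, time in s.
With the tool pointing down it reaches from about 250 to 850 mm from the base axis. Payload 12.5 kg.
Tool frame: the origin (TCP) lies midway between the tips of the shut fingers; the grasp point (between the pads) lies 19 mm behind it; z points along the fingers, y is the line along which they close (so a half turn about z gives the same grasp; the last joint's range is limited). The gripper opens to 93 mm and grips with 3 to 60 N. Pads are 15 mm wide; open, the fingers measure 128 mm over their backs; the gripper's body (75 mm by 188 mm) begins 65 mm behind the grasp point.
Start: joints at [60.699, 20.094, 94.641, -0, 65.266, -4.847], TCP at [227.646, 500.661, 218.633] pointing down, gripper open.
Joint ranges: [-157.81, 157.81], [-45, 120.19], [0.68, 151.7], [-89.99, 269.99], [4.06, 180], [-164.3, 164.3]. Speed limits (degrees/s): [127.2, 127.2, 159.86, 180, 180, 180].

INTERFACE

Orientations are given as [roll, pitch, yaw] about the fixed x, y, z axes, in that order (R = Rz(yaw) Ry(pitch) Rx(roll)).
In Python, from bench import telemetry, grab_frame, close_job gives the robot as it stands.
- The arm moves only by the tool apply_moves, never from a script. Its argument "plan" is a list of rows, each an object of numbers: "tx", "ty", "tz": the shift along the tool's x, y, z each as a share of 200 mm, from -1 to 1; "ax", "ay", "az": the turn, a rotation vector about the tool's x, y, z each as a share of pi/2 rad, from -1 to 1. In form: [{"tx": .., "ty": .., "tz": .., "ax": .., "ay": .., "az": ..}, ...]. A call has 1 to 5 rows; each row is the pose to reach, as a shift and turn from the pose commanded when the call began, along the tool's axes at that moment; what a row does not reach only later rows make up. A row lasts 1/10 s, in which the tool goes at most 50 mm and 8.59 degrees, less where a joint would pass 70% of its speed; a pose out of reach is approached as far as the arm can. A call with a number of a shift or a turn outside -1 to 1 is refused whole. A call with a gripper value outside its range is refused whole. "hand" is the closure, from -1 (fully open) to 1 (shut), so that 0 is half open, set as the call begins (left out, the last holds). The fingers move at their own pace and stop on an object; "squeeze" is the grip in N (left out, the last holds). Time passes only in rows, so rows that repeat a pose let the fingers close. It gives the time, the measured TCP pose, the force, the opening and the grip force at its end, in the units of the state.
- telemetry.get_obs(): the state, without advancing time (a new reading comes with each control period).
- grab_frame(name): name is "side" or "top" or "wrist"; returns a dict with "color" (420x560x3 uint8, red, green, blue), "range_z" (420x560 float32, mm along the optical axis (not along the pixel's ray), 0 where there is no reading), "fx", "fy", "cx", "cy" (pixels), "R" (3x3) and "t" (3): a world point X has camera coordinates R X + t. Camera axes: x right, y down, z forward; pixel columns grow to the right and rows downward; lengths in mm; the calibration is good to about 2 mm. The wrist camera is an equidistant fisheye: a pixel r from the principal point sees the ray r / f radians off the axis. A picture is of the moment at which its call begins.
- close_job(): hands the job in; it is judged then, once.
The state is a dict: "time": time; "joints": joint angles; "qd": joint speeds; "tau": joint torques, N m; "tool_pos": TCP position; "tcp_rot": TCP orientation; "force": force on the tool from outside, world axes, zero at the start; "moment": the same for the moment, N m; "grip_width": opening from 0.0 (shut) to 1.0 (fully open); "gripper_force": force on a finger pad.
Only numpy, scipy, OpenCV 4.12 (cv2) and the standard library are available. Lean on these libraries where they do the work, as an engineer would, in place of code of your own. Each camera call takes 0.05 s, during which the arm holds its last target. There are 200 camera calls.

TASK

Close the tube transport case with your fingertips: fold the blue hinged tab down flat over the tubes, and while pressing it down push it by its white rib until its front edge is tucked fully home beneath the orange lip, so that it stays shut by itself when you let go. Leave the tubes lying in the case and do not shift, lift or knock over anything else.

Things in the scene. Friction and masses are not known exactly. Their poses are not given: they have to be found in the camera images.
- tube_case: white open transport case, 160 (x) x 130 (y) x 42 mm high, screwed to the worktop. Origin: centre of its underside; z up; x points from the hinge end to the end with the orange retaining lip. At the hinge end grey cheeks rise to 56 mm, 59 to 65 mm either side of the middle. A blue tab is hinged across the hinge end
- tab (a joint): hinge of the blue tab, rad: 0 = flat over the case (its stop), 1.57 = upright, up to 1.9 = leaning back away from the lip. A spring drives it back up to between 1.2 and 1.8 rad whenever it is let go untucked; holding it flat takes about 0.15 N m (2 to 3 N pressed 60 mm from the hinge)
- tab_slide (a joint): how far the tab and its hinge axis together have slid in their slots towards the lip, m: 0 = back, 0.022 = fully forward. It starts within 3 mm of 0, slides with about 4 N friction and stays where it is left
- tab_hinge (a point): middle of the tab's hinge axis (which runs along the case's y), 46 mm above the worktop; with the slide at 0 it lies 60 mm behind the case's origin (case x = -0.060). Moves with the slide
- tab_edge (a point): middle of the tab's front edge, at half its thickness, 110 mm from the hinge axis. The tab is a rigid blue plate 3 mm thick and 64 mm wide. Flat with the slide at 0, its edge is 12 mm short of the lip and its top 3.5 mm lower than the lip's underside; fully forward it reaches 10 mm beneath the lip
- tab_rib (a point): middle of the foot of the white thumb rib's hinge-side face, on the tab's upper face (the face away from the lip when the tab stands), 81.5 mm from the hinge axis, 1.5 mm off the tab's mid-plane. The rib, 54 mm wide, 7 thick, 8 high, is there to push against with a fingertip; the face between hinge and rib is clear for pressing
- lip (a point): rear edge of the orange lip, middle of its underside, 51 mm above the worktop (case x = +0.062). The lip is 54 mm wide, 4 mm thick, reaches 18 mm on along the case's +x, and is open below towards the hinge; its rear has a slanting lead-in rising to 59 mm that starts 6 mm nearer the hinge. A tab not held flat strikes the lip or passes over it
- tube_a: clear tube with blue cap, 110 x 18 x 18 mm, lying across the case in one of its channels; origin: middle of its underside. Loose
- tube_b: clear tube with orange cap, 110 x 18 x 18 mm, lying across the case in one of its channels; origin: middle of its underside. Loose
- tube_c: clear tube with blue cap, 110 x 18 x 18 mm, lying across the case in one of its channels; origin: middle of its underside. Loose
- vial_red: clear vial with red cap, 22 mm across, 51 mm high, standing beside the case; origin: centre of its underside. Loose bystander
- vial_black: clear vial with black cap, 22 mm across, 51 mm high, standing beside the case; origin: centre of its underside. Loose bystander
- tape_roll: roll of tan tape, 98 x 96 x 25 mm, lying; origin: centre of its underside. Loose bystander
- mouse_spare: black computer mouse, 107 x 58 x 36 mm; origin: centre of its underside. Loose bystander
- reagent: white reagent bottle with black cap, 49 mm wide, 116 mm high; origin: centre of its underside. Loose bystander
- marker: white and black marker pen, 17 x 135 x 16 mm; origin: centre of its underside. Loose bystander

How it is judged (in metres and radians):
At the end, for the whole second after the job is handed in: Tab flat and at rest (hinge under 0.075 rad), slid forward over 17 mm, its edge over 4 mm beneath the orange lip, holding by itself; each tube within 20 mm of where it lay, each bystander within 25 mm of where it stood, vials and bottle upright (within 0.3 rad) (value of joint tab below 0.075 rad and value of joint tab_slide above 0.017 m and x of tab_edge in the frame of lip above 0.004 m and z of tab_edge in the frame of lip below 0.002 m and velocity of joint tab below 0.1 rad/s and distance of each of tube_a, tube_b, tube_c from where it was at the start of the episode below 0.02 m and distance of each of tape_roll, mouse_spare, reagent, marker, vial_red, vial_black from where it was at the start of the episode below 0.025 m and angle between each of vial_red, vial_black, reagent's own z axis and vertical below 0.3 rad); the robot touches nothing.
It fails at once if a tube is lifted or moved in the case by over 20 mm (distance of any of tube_a, tube_b, tube_c from where it was at the start of the episode above 0.02 m).
It fails at once if a bystander is moved or lifted by over 25 mm (distance of any of tape_roll, mouse_spare, reagent, marker, vial_red, vial_black from where it was at the start of the episode above 0.025 m).
It fails at once if a vial or the bottle is tipped over (angle between any of vial_red, vial_black, reagent's own z axis and vertical above 0.5 rad).
It also fails if it takes over 38 s, if anything falls off the work surface, if the arm or the gripper's body presses on something with over 40 N, if the wrist force passes 120 N, or if a joint passes its speed limit or range.

## Working session

There is one attempt and no reset: what is moved stays moved. The work goes in short steps, Python scripts to look and compute and a tool call to move; the robot and the scene stay as the last step left them, time stands still between calls to the robot, and variables do not carry over. Pictures are saved under pics/ and viewed, at most 10 in all, crops included, and the job is handed in when it is done.

Besides the shell and the picture viewer there is one more tool, called by a JSON object that holds its "method" and its "body", one argument or row to a line. apply_moves: Moves the arm, as the interface text tells. Shift numbers are shares of 200 mm and turn numbers shares of pi/2 rad, none past 1 either way. Its arguments: {"type":"object","properties":{"plan":{"type":"array","items":{"type":"object","properties":{"tx":{"type":"number"},"ty":{"type":"number"},"tz":{"type":"number"},"ax":{"type":"number"},"ay":{"type":"number"},"az":{"type":"number"}}}},"hand":{"type":"number"},"squeeze":{"type":"number"}},"required":["plan"]}

```bash
ls; mkdir -p pics; python3 - <<'E'
from bench import telemetry, grab_frame
import cv2,numpy as np
print(telemetry.get_obs())
ims=[]
for n in("top","side"):
    f=grab_frame(n); np.save(f"pics/{n}0.npy",f,allow_pickle=True)
    print(n,f["fx"],f["fy"],f["cx"],f["cy"],f["R"],f["t"])
    cv2.imwrite(f"pics/{n}0.png",f["color"][...,::-1])
E
```

```text
pics
{'time': 0.0, 'joints': array([ 6.06995702e+01,  2.01236445e+01,  9.46739763e+01,  1.33113999e-03,
        6.52649200e+01, -4.84789978e+00]), 'qd': array([-0.06711918, -0.04178659, -0.00647756, -0.01636804, -0.08310729,
        0.07354911]), 'tau': array([-8.53517249e-04, -4.97324395e+01, -2.85249388e+01,  6.98328554e-02,
        2.56790029e-02, -8.34939669e-05]), 'tool_pos': array([227.48888763, 500.40171154, 218.1277755 ]), 'tcp_rot': array([-1.79937785e+02, -6.48946299e-03,  1.55546909e+02]), 'force': array([ 0.21004792, -0.63754202, -0.45117384]), 'moment': array([-0.00451945,  0.00960513,  0.02380037]), 'gripper_force': 0.0, 'grip_width': 1.0046443505686342}
top 531.3746113578188 531.3746113578188 280.2514244252837 202.40717637099178 [[ 0.02273101 -0.99973125  0.00455192]
 [-0.99108445 -0.02313183 -0.13121177]
 [ 0.1312818  -0.00152876 -0.99134391]] [ -42.5224772   560.9976487  1473.51578524]
side 444.52554988647796 444.52554988647796 285.4511581539324 208.01260081802528 [[ 0.84015058 -0.54205607 -0.0179505 ]
 [-0.21688017 -0.30544558 -0.92718174]
 [ 0.49710159  0.78286539 -0.3741815 ]] [-468.85392034  149.67900043 1092.06978421]
```

View pics/top0.png

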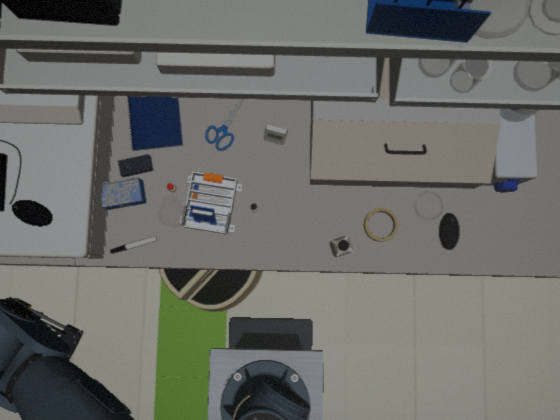

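View pics/side0.png

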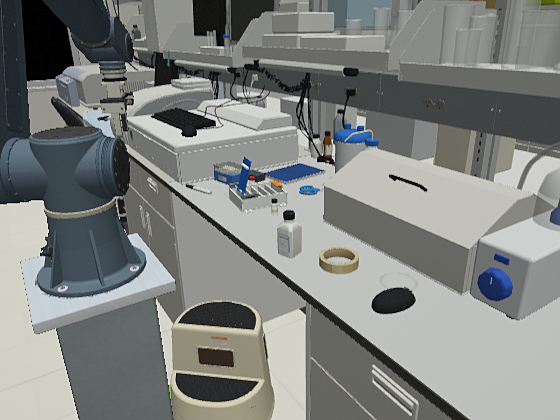

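The top view shows the case near (211,203), with the orange lip at (213,178) on the far side. The upright blue tab is near (203,215), the red vial at (171,187), the black vial at (253,207) and the marker at (133,244). Next I measure the case pose.

```bash
cat > h.py <<'E'
import numpy as np,cv2
def pts(f,m):
    v,u=np.nonzero(m&(f["range_z"]>0)); z=f["range_z"][v,u]
    c=np.c_[(u-f["cx"])/f["fx"]*z,(v-f["cy"])/f["fy"]*z,z]
    return (c-f["t"])@f["R"]
def plane(f,u,v,h):
    d=f["R"].T@np.array([(u-f["cx"])/f["fx"],(v-f["cy"])/f["fy"],1]); o=-f["R"].T@f["t"]
    return o+d*(h-o[2])/d[2]
def proj(f,X):
    c=f["R"]@np.asarray(X,float)+f["t"]; return c[0]/c[2]*f["fx"]+f["cx"],c[1]/c[2]*f["fy"]+f["cy"]
E
python3 - <<'E'
from h import *
f=np.load("pics/top0.npy",allow_pickle=True).item()
hsv=cv2.cvtColor(f["color"],cv2.COLOR_RGB2HSV)
roi=np.zeros((420,560),bool); roi[165:240,178:245]=1
P=pts(f,np.ones((420,560),bool))
def rep(n,m):
    p=pts(f,m); print(n,len(p),np.median(p,0).round(1),p.min(0).round(),p.max(0).round())
    v,u=np.nonzero(m); r=cv2.minAreaRect(np.c_[u,v].astype(np.float32)); print(r)
    return p
H,S,V=[hsv[...,i] for i in range(3)]
org=roi&(H<18)&(S>150)&(V>90); org[:, :]&=True
o2=org.copy(); o2[186:]=0; rep("lip",o2)
blue=roi&(H>100)&(H<125)&(S>120); blue[:200]=0
rep("tab",blue)
Z=np.zeros((420,560));ok=f["range_z"]>0
vv,uu=np.nonzero(ok);Z[vv,uu]=pts(f,ok)[:,2]
rim=roi&(Z>36)&(Z<48)&(S<60)&(V>120)
p=rep("rim",rim)
r=cv2.minAreaRect(p[:,:2].astype(np.float32));print(r,cv2.boxPoints(r))
big=cv2.resize(f["color"][160:245,160:265],None,fx=7,fy=7,interpolation=cv2.INTER_CUBIC)
cv2.imwrite("pics/crop.png",big[...,::-1])
s=np.load("pics/side0.npy",allow_pickle=True).item()
cv2.imwrite("pics/crops.png",cv2.resize(s["color"][145:225,180:300],None,fx=6,fy=6,interpolation=cv2.INTER_CUBIC)[...,::-1])
E
```

```text
lip 138 [627.3 162.6  55.4] [614. 136.  46.] [639. 188.  65.]
((212.78379821777344, 177.2972869873047), (18.412687301635742, 7.562353610992432), 9.462322235107422)
tab 197 [510.9 180.8  83.5] [495. 149.  16.] [532. 228. 159.]
((202.97299194335938, 214.66217041015625), (26.468236923217773, 14.79590892791748), 9.462322235107422)
rim 286 [570.2 164.7  40.7] [473.  98.  36.] [645. 239.  48.]
((209.0946044921875, 201.93243408203125), (45.86731719970703, 56.060054779052734), 9.462321281433105)
((558.709716796875, 172.4606475830078), (130.38548278808594, 159.81192016601562), 81.89659118652344) [[470.41202 119.18239]
 [628.6283   96.65529]
 [647.00745 225.7389 ]
 [488.79114 248.266  ]]
```

View pics/crop.png

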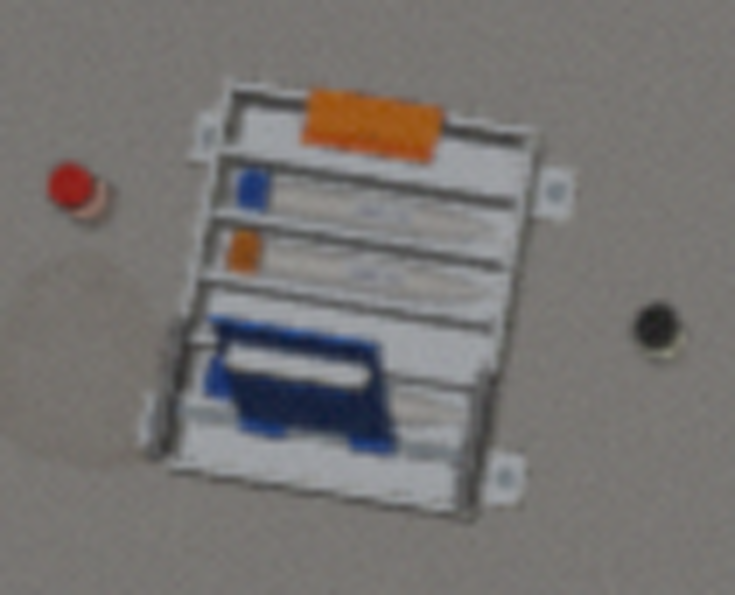

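View pics/crops.png

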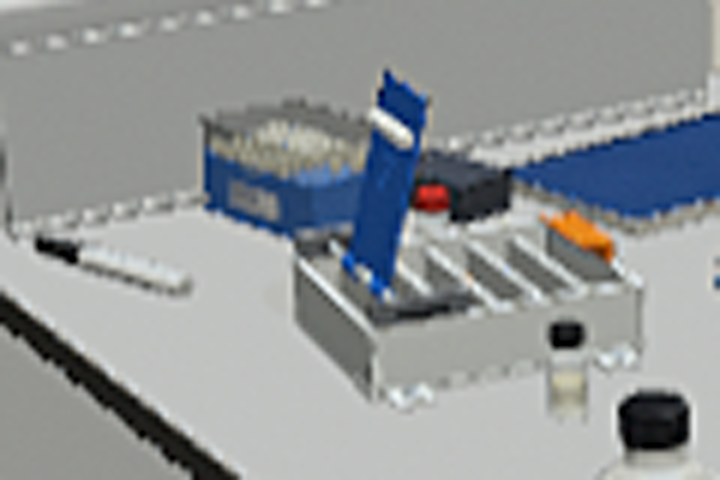

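The rim fits at 130.4 x 159.8 mm against the true 130 x 160. Case centre is (558.7, 172.5) and yaw is -8.1°; the lip position predicted from that agrees with the measured one. The tab leans slightly towards the lip with the rib facing the robot. Next is the tab angle, from rays to its edge corners.

```bash
cat >> h.py <<'E'
C=np.array([558.7,172.5,0]); ya=np.deg2rad(-8.1)
RC=np.array([[np.cos(ya),-np.sin(ya),0],[np.sin(ya),np.cos(ya),0],[0,0,1]])
def W(p): return C+RC@np.array(p,float)
def K(p): return (np.asarray(p)-C)@RC
E
python3 - <<'E'
from h import *
f=np.load("pics/top0.npy",allow_pickle=True).item(); s=np.load("pics/side0.npy",allow_pickle=True).item()
for th in np.arange(1.1,1.85,.1):
    e=[W([-60+110*np.cos(th),y,46+110*np.sin(th)]) for y in(32,-32)]
    print(round(th,1),[np.round(proj(g,x),1) for g in(f,s) for x in e])
print("top edge px measured L",215/7+160,322/7+160,"R",380/7+160,342/7+160)
print("side L",388/6+180,70/6+145,"R",428/6+180,97/6+145)
hsv=cv2.cvtColor(s["color"],cv2.COLOR_RGB2HSV)
m=(hsv[...,0]>100)&(hsv[...,0]<125)&(hsv[...,1]>120); r=np.zeros_like(m); r[155:200,230:255]=1
k=K(pts(s,m&r)); k=k[k[:,2]>60]; print(len(k),k.mean(0)); a=np.polyfit(k[:,2],k[:,0],1); print(a,np.pi/2-np.arctan(a[0]))
print("target above",W([-85,0,0]))
E
```

```text
1.1 [array([191.3, 198.3]), array([215.2, 202.2]), array([249.8, 157.8]), array([256.9, 162.5])]
1.2 [array([190.3, 201.8]), array([214.3, 205.7]), array([246.9, 156.8]), array([253.9, 161.6])]
1.3 [array([189.4, 205.5]), array([213.4, 209.5]), array([243.9, 156.2]), array([250.7, 160.9])]
1.4 [array([188.5, 209.4]), array([212.6, 213.4]), array([240.8, 155.9]), array([247.5, 160.7])]
1.5 [array([187.6, 213.4]), array([211.8, 217.4]), array([237.6, 155.9]), array([244.2, 160.7])]
1.6 [array([186.8, 217.5]), array([211. , 221.6]), array([234.4, 156.3]), array([240.9, 161.1])]
1.7 [array([186.1, 221.7]), array([210.3, 225.7]), array([231.2, 157. ]), array([237.6, 161.8])]
1.8 [array([185.4, 225.9]), array([209.6, 229.9]), array([228., 158.]), array([234.4, 162.9])]
top edge px measured L 190.71428571428572 206.0 R 214.28571428571428 208.85714285714286
side L 244.66666666666669 156.66666666666666 R 251.33333333333331 161.16666666666666
201 [-44.17191364  -3.13252716 103.6788898 ]
[  0.26927988 -72.09055249] 1.3077558054898766
target above [474.54798909 184.47660471   0.        ]
```

{"method": "apply_moves", "body": {
  "plan": [
    {"az": -0.09},
    {"az": -0.18}
  ],
  "hand": 1,
  "squeeze": 20
}}

```text
schema error: expected keys tx, ty, tz, ax, ay, az
```

{"method": "apply_moves", "body": {
  "plan": [
    {"tx": 0,"ty": 0,"tz": 0,"ax": 0,"ay": 0,"az": -0.09},
    {"tx": 0,"ty": 0,"tz": 0,"ax": 0,"ay": 0,"az": -0.182},
    {"tx": 0,"ty": 0,"tz": 0,"ax": 0,"ay": 0,"az": -0.182}
  ],
  "hand": 1,
  "squeeze": 20
}}

```text
time: 0.4
tool_pos: [227.6, 500.5, 218.3]
tcp_rot: [-180.0, -0.0, 172.1]
force: [-0.0, 0.0, -0.1]
grip_width: 0.787
gripper_force: 0.0
```

```bash
cat > g.py <<'E'
from h import *
import sys
from bench import telemetry
from scipy.spatial.transform import Rotation as Ro
o=telemetry.get_obs(); R=Ro.from_euler("xyz",o["tcp_rot"],degrees=True).as_matrix()
print("t",o["time"],"case",K(o["tool_pos"]).round(1),"rot",o["tcp_rot"].round(1),"F",(o["force"]@RC).round(1),"w",round(o["grip_width"],2))
for a in sys.argv[1:]:
    p=W([float(x) for x in a.split(",")]); print(a,(R.T@(p-o["tool_pos"])/200).round(3))
E
python3 g.py -90,0,215
```

```text
t 0.4 case [-374.1  278.1  218.3] rot [-180.    -0.   172.1] F [-0.   0.  -0.1] w 0.79
-90,0,215 [-1.417 -1.394  0.017]
```

{"method": "apply_moves", "body": {
  "plan": [
    {"tx": -0.71,"ty": -0.7,"tz": 0,"ax": 0,"ay": 0,"az": 0},
    {"tx": -0.71,"ty": -0.7,"tz": 0,"ax": 0,"ay": 0,"az": 0},
    {"tx": -0.71,"ty": -0.7,"tz": 0,"ax": 0,"ay": 0,"az": 0},
    {"tx": -0.71,"ty": -0.7,"tz": 0,"ax": 0,"ay": 0,"az": 0},
    {"tx": -0.71,"ty": -0.7,"tz": 0,"ax": 0,"ay": 0,"az": 0}
  ]
}}

```text
time: 0.9
tool_pos: [351.1, 338.5, 218.6]
tcp_rot: [-180.0, 0.0, 171.4]
force: [0.2, -0.2, 0.2]
grip_width: 0.36
gripper_force: 0.0
```

{"method": "apply_moves", "body": {
  "plan": [
    {"tx": -0.7,"ty": -0.69,"tz": 0,"ax": 0,"ay": 0,"az": 0},
    {"tx": -0.7,"ty": -0.69,"tz": 0,"ax": 0,"ay": 0,"az": 0},
    {"tx": -0.7,"ty": -0.69,"tz": 0,"ax": 0,"ay": 0,"az": 0},
    {"tx": -0.7,"ty": -0.69,"tz": 0,"ax": 0,"ay": 0,"az": 0},
    {"tx": -0.7,"ty": -0.69,"tz": 0,"ax": 0,"ay": 0,"az": 0}
  ]
}}

```text
time: 1.4
tool_pos: [470.1, 182.8, 218.5]
tcp_rot: [-180.0, 0.0, 171.5]
force: [0.0, 1.3, -0.2]
grip_width: 0.005
gripper_force: 0.0
```

```bash
python3 g.py -75,0,112
```

```text
t 1.4 case [-89.1  -2.3 218.5] rot [-180.     0.   171.5] F [-0.2  1.3 -0.2] w 0.0
-75,0,112 [-0.07   0.012  0.533]
```

{"method": "apply_moves", "body": {
  "plan": [
    {"tx": 0,"ty": 0.01,"tz": 0.2,"ax": 0,"ay": 0,"az": 0},
    {"tx": 0,"ty": 0.01,"tz": 0.4,"ax": 0,"ay": 0,"az": 0},
    {"tx": 0,"ty": 0.01,"tz": 0.53,"ax": 0,"ay": 0,"az": 0.0},
    {"tx": -0.05,"ty": 0.01,"tz": 0.53,"ax": 0,"ay": 0,"az": 0.0},
    {"tx": -0.07,"ty": 0.01,"tz": 0.53,"ax": 0,"ay": 0,"az": 0}
  ]
}}

```text
time: 1.9
tool_pos: [483.1, 186.5, 113.4]
tcp_rot: [180.0, 0.0, 171.9]
force: [-0.4, -0.6, 1.4]
grip_width: 0.01
gripper_force: 0.0
```

```bash
python3 - <<'E'
import numpy as np
for t in np.arange(1.3,-.05,-.1):
    print(round(t,1),round(-67.5+66*np.cos(t)-1.5*np.sin(t),1),round(46+66*np.sin(t)+1.5*np.cos(t),1))
E
python3 g.py -55,0,110 -45,0,106
```

```text
1.3 -51.3 110.0
1.2 -45.0 108.1
1.1 -38.9 105.5
1.0 -33.1 102.3
0.9 -27.6 98.6
0.8 -22.6 94.4
0.7 -18.0 89.7
0.6 -13.9 84.5
0.5 -10.3 79.0
0.4 -7.3 73.1
0.3 -4.9 66.9
0.2 -3.1 60.6
0.1 -2.0 54.1
-0.0 -1.5 47.5
t 1.9 case [-76.8   3.2 113.4] rot [180.    0.  171.9] F [-0.3 -0.6  1.4] w 0.01
-55,0,110 [-0.109 -0.016  0.017]
-45,0,106 [-0.159 -0.016  0.037]
```

{"method": "apply_moves", "body": {
  "plan": [
    {"tx": -0.09,"ty": -0.015,"tz": 0.017,"ax": 0,"ay": 0,"az": 0},
    {"tx": -0.13,"ty": -0.015,"tz": 0.017,"ax": 0,"ay": 0,"az": 0},
    {"tx": -0.16,"ty": -0.015,"tz": 0.03,"ax": 0,"ay": 0,"az": 0.0},
    {"tx": -0.19,"ty": -0.015,"tz": 0.04,"ax": 0,"ay": 0,"az": 0.0},
    {"tx": -0.22,"ty": -0.015,"tz": 0.057,"ax": 0,"ay": 0,"az": 0}
  ]
}}

```text
time: 2.4
tool_pos: [525.6, 176.8, 101.6]
tcp_rot: [180.0, 0.0, 171.9]
force: [-0.7, 0.7, 1.7]
grip_width: 0.005
gripper_force: 0.4
```

```bash
python3 g.py -22.6,0,94.4 -18,0,89.7 -13.9,0,84.5 -10.3,0,79 -7.3,0,73; python3 - <<'E'
from bench import grab_frame
import cv2
a=grab_frame("side")["color"][125:225,180:300]
cv2.imwrite("pics/s1.png",cv2.resize(a,None,fx=5,fy=5,interpolation=cv2.INTER_CUBIC)[...,::-1])
E
```

```text
t 2.4 case [-33.4  -0.4 101.6] rot [180.    0.  171.9] F [-0.8  0.6  1.7] w 0.01
-22.6,0,94.4 [-0.054  0.002  0.036]
-18,0,89.7 [-0.077  0.002  0.06 ]
-13.9,0,84.5 [-0.098  0.002  0.086]
-10.3,0,79 [-0.116  0.002  0.113]
-7.3,0,73 [-0.13   0.002  0.143]
```

View pics/s1.png

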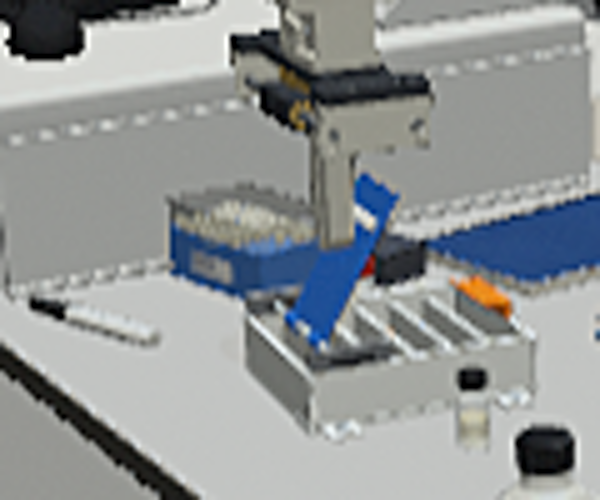

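The picture shows the shut fingers at (335,245) behind the tab, below its rib. The tab is folding forward as planned.

{"method": "apply_moves", "body": {
  "plan": [
    {"tx": -0.027,"ty": 0,"tz": 0.018,"ax": 0,"ay": 0,"az": 0},
    {"tx": -0.054,"ty": 0,"tz": 0.036,"ax": 0,"ay": 0,"az": 0},
    {"tx": -0.077,"ty": 0,"tz": 0.06,"ax": 0,"ay": 0,"az": 0.0},
    {"tx": -0.098,"ty": 0,"tz": 0.086,"ax": 0,"ay": 0,"az": 0.0},
    {"tx": -0.116,"ty": 0,"tz": 0.113,"ax": 0,"ay": 0,"az": 0}
  ]
}}

```text
time: 2.95
tool_pos: [548.5, 173.4, 78.1]
tcp_rot: [180.0, 0.0, 171.9]
force: [0.3, -0.0, 1.6]
grip_width: 0.005
gripper_force: 0.7
```

```bash
python3 g.py -7.3,0,73 -4.9,0,67 -3.1,0,60.5 -2,0,54 -2,0,47.5
```

```text
t 2.95 case [-10.3  -0.6  78.1] rot [180.    0.  171.9] F [0.3 0.  1.6] w 0.0
-7.3,0,73 [-0.015  0.003  0.026]
-4.9,0,67 [-0.027  0.003  0.056]
-3.1,0,60.5 [-0.036  0.003  0.088]
-2,0,54 [-0.041  0.003  0.121]
-2,0,47.5 [-0.041  0.003  0.153]
```

{"method": "apply_moves", "body": {
  "plan": [
    {"tx": -0.015,"ty": 0,"tz": 0.026,"ax": 0,"ay": 0,"az": 0},
    {"tx": -0.027,"ty": 0,"tz": 0.056,"ax": 0,"ay": 0,"az": 0},
    {"tx": -0.036,"ty": 0,"tz": 0.088,"ax": 0,"ay": 0,"az": 0.0},
    {"tx": -0.041,"ty": 0,"tz": 0.121,"ax": 0,"ay": 0,"az": 0.0},
    {"tx": -0.041,"ty": 0,"tz": 0.145,"ax": 0,"ay": 0,"az": 0}
  ]
}}

```text
time: 3.45
tool_pos: [556.5, 172.2, 49.1]
tcp_rot: [180.0, 0.0, 171.9]
force: [1.6, -0.2, 1.7]
grip_width: 0.004
gripper_force: 1.0
```

{"method": "apply_moves", "body": {
  "plan": [
    {"tx": 0,"ty": 0,"tz": 0.01,"ax": 0,"ay": 0,"az": 0},
    {"tx": 0,"ty": 0,"tz": 0.015,"ax": 0,"ay": 0,"az": 0},
    {"tx": 0,"ty": 0,"tz": 0.015,"ax": 0,"ay": 0,"az": 0}
  ]
}}

```text
time: 3.75
tool_pos: [556.4, 172.3, 47.2]
tcp_rot: [180.0, 0.0, 171.9]
force: [-0.7, -1.0, 7.5]
grip_width: 0.008
gripper_force: 3.8
```

```bash
python3 g.py ; python3 - <<'E'
from bench import grab_frame
import cv2,numpy as np
a=grab_frame("side")["color"][125:225,180:300]
b=grab_frame("top")["color"][160:245,160:265]
g=lambda x:cv2.resize(x,(400,400*x.shape[0]//x.shape[1]),interpolation=cv2.INTER_CUBIC)[:320]
cv2.imwrite("pics/s2.png",np.hstack([g(a),g(b)])[...,::-1])
E
```

```text
t 3.75 case [-2.3 -0.5 47.2] rot [180.    0.  171.9] F [-0.5 -1.1  7.5] w 0.01
```

View pics/s2.png

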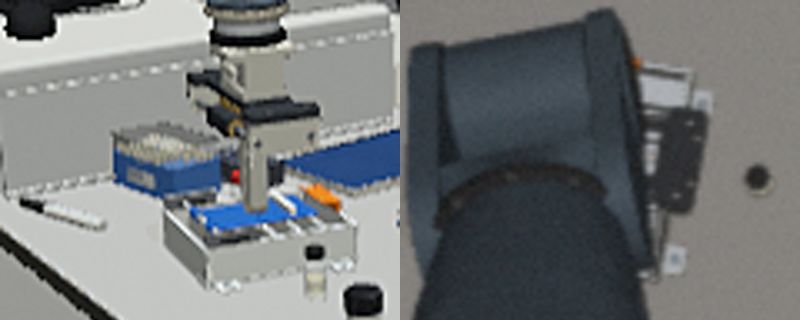

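The side view shows the tab flat with the fingertip just behind the rib. The contact height is 47.2 mm (47.5 expected) with 7.5 N pressing down. Now I push forward.

{"method": "apply_moves", "body": {
  "plan": [
    {"tx": -0.02,"ty": 0,"tz": 0.0,"ax": 0,"ay": 0,"az": 0},
    {"tx": -0.04,"ty": 0,"tz": 0,"ax": 0,"ay": 0,"az": 0},
    {"tx": -0.06,"ty": 0,"tz": 0,"ax": 0,"ay": 0,"az": 0},
    {"tx": -0.08,"ty": 0,"tz": 0,"ax": 0,"ay": 0,"az": 0},
    {"tx": -0.1,"ty": 0,"tz": 0,"ax": 0,"ay": 0,"az": 0}
  ]
}}

```text
time: 4.35
tool_pos: [575.6, 169.6, 47.2]
tcp_rot: [-180.0, -0.1, 171.9]
force: [-4.1, 1.0, 8.6]
grip_width: 0.007
gripper_force: 4.4
```

```bash
python3 g.py
```

```text
t 4.35 case [17.1 -0.5 47.2] rot [-1.800e+02 -1.000e-01  1.719e+02] F [-4.2  0.4  8.6] w 0.01
```

{"method": "apply_moves", "body": {
  "plan": [
    {"tx": -0.02,"ty": 0,"tz": 0.0,"ax": 0,"ay": 0,"az": 0},
    {"tx": -0.04,"ty": 0,"tz": 0,"ax": 0,"ay": 0,"az": 0},
    {"tx": -0.06,"ty": 0,"tz": 0,"ax": 0,"ay": 0,"az": 0},
    {"tx": -0.075,"ty": 0,"tz": 0,"ax": 0,"ay": 0,"az": 0},
    {"tx": -0.09,"ty": 0,"tz": 0,"ax": 0,"ay": 0,"az": 0}
  ]
}}

```text
time: 4.85
tool_pos: [592.5, 167.0, 46.8]
tcp_rot: [-180.0, -0.2, 171.9]
force: [-6.7, 0.9, 8.5]
grip_width: 0.0
gripper_force: 4.0
```

```bash
python3 g.py
```

```text
t 4.85 case [34.3 -0.6 46.8] rot [-180.    -0.2  171.9] F [-6.8 -0.1  8.5] w 0.0
```

{"method": "apply_moves", "body": {
  "plan": [
    {"tx": -0.01,"ty": 0,"tz": 0.0,"ax": 0,"ay": 0,"az": 0},
    {"tx": -0.02,"ty": 0,"tz": 0,"ax": 0,"ay": 0,"az": 0},
    {"tx": -0.03,"ty": 0,"tz": 0,"ax": 0,"ay": 0,"az": 0},
    {"tx": -0.03,"ty": 0,"tz": 0,"ax": 0,"ay": 0,"az": 0}
  ]
}}

```text
time: 5.25
tool_pos: [594.2, 166.6, 45.6]
tcp_rot: [-179.9, -0.7, 171.9]
force: [-24.8, 3.9, 15.7]
grip_width: 0.002
gripper_force: 14.6
```

```bash
python3 g.py
```

```text
t 5.25 case [36.  -0.8 45.6] rot [-179.9   -0.7  171.9] F [-25.1   0.3  15.7] w 0.0
```

The TCP stopped at case x = 36.0, exactly where full travel was predicted, and the force rose to 25 N against the end stop. Now I release: ease the push, then lift.

{"method": "apply_moves", "body": {
  "plan": [
    {"tx": 0.022,"ty": 0,"tz": -0.005,"ax": 0,"ay": 0,"az": 0},
    {"tx": 0.03,"ty": 0,"tz": -0.03,"ax": 0,"ay": 0,"az": 0},
    {"tx": 0.045,"ty": 0,"tz": -0.1,"ax": 0,"ay": 0,"az": 0},
    {"tx": 0.045,"ty": 0,"tz": -0.3,"ax": 0,"ay": 0,"az": 0},
    {"tx": 0.045,"ty": 0,"tz": -0.5,"ax": 0,"ay": 0,"az": 0}
  ]
}}

```text
time: 5.75
tool_pos: [590.3, 167.2, 148.2]
tcp_rot: [-180.0, -0.1, 171.9]
force: [0.5, -0.1, 0.4]
grip_width: 0.008
gripper_force: 0.0
```

{"method": "apply_moves", "body": {
  "plan": [
    {"tx": 0.2,"ty": 0.2,"tz": -0.1,"ax": 0,"ay": 0,"az": 0},
    {"tx": 0.4,"ty": 0.4,"tz": -0.1,"ax": 0,"ay": 0,"az": 0},
    {"tx": 0.6,"ty": 0.6,"tz": -0.1,"ax": 0,"ay": 0,"az": 0},
    {"tx": 0.8,"ty": 0.8,"tz": -0.1,"ax": 0,"ay": 0,"az": 0},
    {"tx": 0.9,"ty": 0.9,"tz": -0.1,"ax": 0,"ay": 0,"az": 0}
  ]
}}

```text
time: 6.25
tool_pos: [441.1, 366.2, 167.8]
tcp_rot: [180.0, 0.0, 171.9]
force: [0.7, 0.3, 0.1]
grip_width: 0.006
gripper_force: 0.0
```

```bash
python3 g.py ; python3 - <<'E'
from bench import grab_frame
import cv2,numpy as np
a=grab_frame("side")["color"][125:225,180:300]
b=grab_frame("top")["color"][160:245,160:265]
g=lambda x:cv2.resize(x,(400,400*x.shape[0]//x.shape[1]),interpolation=cv2.INTER_CUBIC)[:320]
cv2.imwrite("pics/s3.png",np.hstack([g(a),g(b)])[...,::-1])
E
```

```text
t 6.25 case [-143.7  175.2  167.8] rot [180.    0.  171.9] F [0.6 0.3 0.1] w 0.01
```

View pics/s3.png

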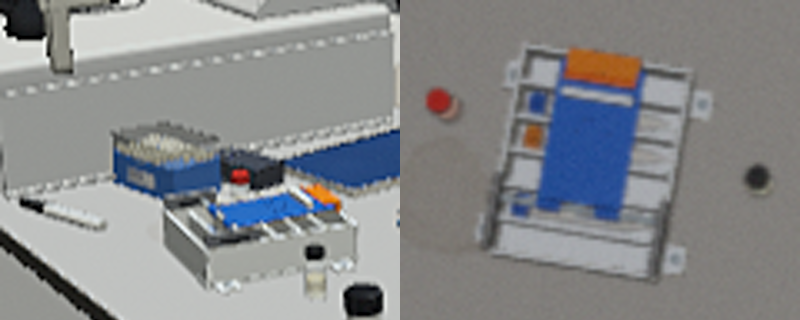

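The tab lies flat with its edge under the orange lip at (603,75). It holds with the arm withdrawn, and the tubes and vials are where they were.

```bash
python3 -c "
from bench import close_job
print(close_job())"
```

```text
the job is handed in; nothing more can be done
None
```

The tab is folded flat, pushed fully home under the orange lip and holding by itself; tubes and vials look undisturbed in the last pictures, and the job was handed in at about 6.3 s of robot time (no verdict returned).

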